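# Load the purge jig and set the gas valve two turns open

### The arm

A 6-joint arm with a two-finger parallel gripper is mounted at the origin on the work surface. World frame = base frame: x ahead of the robot, y to its left, z up, the work surface at z = 0. Lengths are in m, angles in rad, forces in N, time in s.
With the tool pointing down it reaches from about 0.4 to 0.825 m from the base axis. Payload 7 kg.
Tool frame: the origin (TCP) lies on the centre line of the jaws, within the pads' length; the fingertips stand arm.tip_reach ahead of it and the grasp point (between the pads) lies 5 mm behind it (arm.tip_reach is the distance from the TCP to the fingertips, in m); z points along the fingers, y is the line along which they close (so a half turn about z gives the same grasp; the last joint's range is limited). The gripper opens to 88 mm and grips with 3 to 60 N. Pads are 19 mm wide; open, the fingers measure 130 mm over their backs; the gripper's body (78 mm by 193 mm) begins 47 mm behind the grasp point.
Start: joints at [0.288, 0.359, 0.012, 0, -1.224, -0.288], TCP at [0.675, -0, 0.241] pointing down, gripper open.
Joint ranges: [-3.07, 3.07], [-1.43, 2.12], [-1.02, 1.25], [-3.03, 1.67], [-3.05, -0], [-3.03, 3.03]. Speed limits (rad/s): [2.39, 2.39, 3.01, 3.14, 3.14, 3.14].

### API

Orientations are given as [roll, pitch, yaw] about the fixed x, y, z axes, in that order (R = Rz(yaw) Ry(pitch) Rx(roll)).
In Python, from station import status, optics, order, arm gives the robot as it stands. The module is installed in compiled form; this text tells all that it offers.
- The arm moves only by the shell command python3 -m jog 'ROWS' [FORCE]. ROWS is JSON, a list of rows, each a list of 3 entries, a list of its own where there are three numbers: the gripper command: -1 is shut, 1 is fully open, values between are in proportion, then the shift along the tool's x, y, z in mm, then the turn about the tool's z in rad. A call has 1 to 20 rows; each row is the pose to reach, as a shift and turn from the pose commanded when the call began, along the tool's axes at that moment; what a row does not reach only later rows make up. A row lasts 1/8 s, in which the tool goes at most 62.5 mm and 10.7 degrees, less where a joint would pass 70% of its speed; a pose out of reach is approached as far as the arm can. A call with a gripper value outside its range is refused whole. The fingers move at their own pace and stop on an object; FORCE is the grip in N (left out, the last holds). Time passes only in rows, so rows that repeat a pose let the fingers close. It gives the time, the measured TCP pose, the force, the opening and the grip force at its end, in the units of the state.
- status.get_state(): the state, without advancing time (a new reading comes with each control period).
- optics.grab_frame(name): name is "scene" or "side" or "wrist"; returns a dict with "color" (480x640x3 uint8, red, green, blue), "mtx" (3x3 intrinsics, pixels), "k1" (the pictures are not rectified: a ray, as slopes to the right and down, at radius r is drawn at 1 + k1 r^2 times it, then the intrinsics apply), "cam_to_world" (4x4, takes a point from camera to world coordinates). Camera axes: x right, y down, z forward; pixel columns grow to the right and rows downward; lengths in m; the calibration is good to about 2 mm. A picture is of the moment at which its call begins. There is no depth.
- order.job_done(): hands the job in; it is judged then, once.
The state is a dict: "t": time; "q": joint angles; "qd": joint speeds; "joint_efforts": joint torques, N m; "eef_pos": TCP position; "ee_rot": TCP orientation; "force": force on the tool from outside, world axes, zero at the start; "moment": the same for the moment, N m; "width": finger opening in m; "gripper_force": force on a finger pad.
Only numpy, scipy, OpenCV 4.12 (cv2) and the standard library are available. Lean on these libraries where they do the work, as an engineer would, in place of code of your own. Each camera call takes 0.05 s, during which the arm holds its last target. There are 200 camera calls.

### The job

Lay the round steel blank flat into the nest that matches its outline and let go of it. Then set the purge-gas valve by its yellow crank handle: turn the wheel clockwise (seen from above) until it comes up against its closed stop, then back it off anticlockwise exactly two full turns from the stop. Finish while still gripping the yellow handle with the wheel at that setting, and leave the square blank, the hammer and the spray can where they are.

Things in the scene. Friction and masses are not known exactly. Their poses are not given: they have to be found in the camera images.
- round_blank_mid (a point): Round steel blank, loose, standing flat on the table: a disc 64 mm in diameter and 8 mm thick (lower edge chamfered 2 mm) with a round boss in the middle of its top, 22 mm in diameter and 36 mm tall (44 mm over all, about 0.3 kg). Grip it by the boss. This point is on its axis, 22 mm above its underside; z is its axis.
- square_blank_mid (a point): Square steel blank, loose, a bystander: a plate 58 x 58 x 8 mm with the same boss as the round one (22 mm in diameter, 36 mm tall). This point is on its axis, 22 mm above its underside.
- round_nest_hole0 (a point): Aluminium block, fixed, 110 x 110 x 22 mm, with a blind round recess 68 mm in diameter (2 mm chamfer) and 8 mm deep in its top, which the round blank fits with its disc flush. This point is the centre of the recess's mouth, at the block's top face, 22 mm above the table. z is up.
- square_nest_hole0 (a point): The like block with a square recess 62 x 62 mm, 8 mm deep; the round blank does not fit it. This point is the centre of the recess's mouth, 22 mm above the table.
- purge_valve: Fixed valve: a blue plate 150 x 100 x 8 mm, a brass body with pipe stubs 70 mm out along its +y and -y, and a vertical stem carrying a red three-spoked handwheel. The origin is on the stem's axis at table height; z is up; -x points along the white stripe painted on the plate, which is below the crank handle when the valve is closed.
- wheel (a joint): Red handwheel, 112 mm over the rim, rim and hub under 74 mm above the table. Value: rad open over several turns, up to 25; 0 is the hard closed stop, growing anticlockwise from above; two turns are 12.57. At value q the handle's bearing about the stem in the valve's frame is pi + q. It starts a quarter to one turn open, takes about 3 N at the handle to turn, and stays where left.
- crank_handle: Yellow upright handle on the wheel's rim, 50 mm from the stem's axis: a cylinder 22 mm in diameter and 46 mm tall that revolves freely about its own upright axis, so the gripper need not turn as it goes round. Origin at its centre, 104 mm above the table (lower end 81 mm, top 127 mm).
- hammer: Hammer, loose, a bystander, lying across the table beyond the work. Origin on its underside.
- spray_can: Spray can, loose, a bystander, 52 mm in diameter and 150 mm tall, standing to the robot's left. Origin at the centre of its underside.
Not all that is in view belongs to the job. Leave any purple look-alike of the part that bears round_blank_mid alone. Of the things like the purge_valve, leave any that is orange; of the rest the larger one is meant.

How it is judged:
By the outcome, as a careful person would: the job done as asked, in the order asked, and still so for the second after the job is handed in, while the arm keeps its last pose, push and grip.
It also fails if it takes over 72 s, if anything falls off the work surface, if the arm or the gripper's body presses on something with over 40 N, if the wrist force passes 120 N, or if a joint passes its speed limit or range.

## Working session

There is one attempt and no reset: what is moved stays moved. The work goes in short steps, Python scripts to look and compute and a shell command to move; the robot and the scene stay as the last step left them, time stands still between calls to the robot, and variables do not carry over. Pictures are saved under pics/ and viewed, at most 10 in all, crops included, and the job is handed in when it is done.

```bash
mkdir -p pics; python3 - <<'E'
from station import status, optics, arm
import cv2,numpy as np
print(status.get_state(), arm.tip_reach)
for n in("scene","side"):
    f=optics.grab_frame(n); cv2.imwrite(f"pics/{n}0.png",f["color"][:,:,::-1]); print(n,f["mtx"].tolist(),f["k1"],np.round(f["cam_to_world"],3).tolist())
E
```

```text
{'t': 0.0, 'q': array([ 2.88097868e-01,  3.59379408e-01,  1.10415323e-02, -3.28104012e-04,
       -1.22408148e+00, -2.88085269e-01]), 'qd': array([-3.19395747e-04,  7.02101079e-04,  7.38648142e-04, -1.87602394e-05,
        8.18347377e-04,  1.88407075e-03]), 'joint_efforts': array([-8.00930356e-04, -5.82726967e+01,  2.93058443e+01,  6.99745238e+00,
        6.93249181e-03, -2.06530804e-04]), 'eef_pos': array([ 6.74533221e-01, -3.46297354e-05,  2.39623927e-01]), 'ee_rot': array([ 3.13994887e+00, -1.65446605e-04, -1.57089533e+00]), 'force': array([0.89135072, 0.34650443, 0.1160859 ]), 'moment': array([-0.03991156,  0.01332008, -0.02708556]), 'gripper_force': 0.0, 'width': 0.08750612000226962} 0.014
scene [[569.9227505404305, 0.0, 315.8844433555938], [0.0, 569.9227505404305, 235.2202325266566], [0.0, 0.0, 1.0]] 0.03480078084900468 [[-0.308, 0.779, -0.545, 1.242], [0.951, 0.258, -0.169, 0.272], [0.009, -0.571, -0.821, 1.12], [0.0, 0.0, 0.0, 1.0]]
side [[476.33705300552907, 0.0, 319.4230109830047], [0.0, 476.33705300552907, 243.25788149096513], [0.0, 0.0, 1.0]] -0.019896709466099824 [[-0.919, -0.226, 0.323, 0.28], [-0.394, 0.522, -0.757, 0.736], [0.002, -0.823, -0.568, 0.618], [0.0, 0.0, 0.0, 1.0]]
```

View pics/scene0.png

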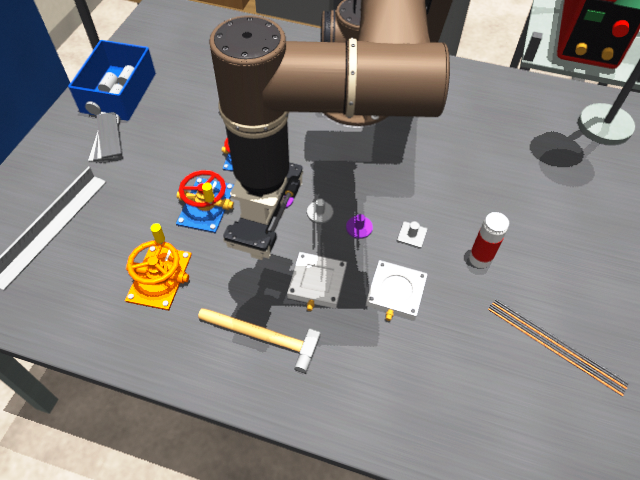

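View pics/side0.png

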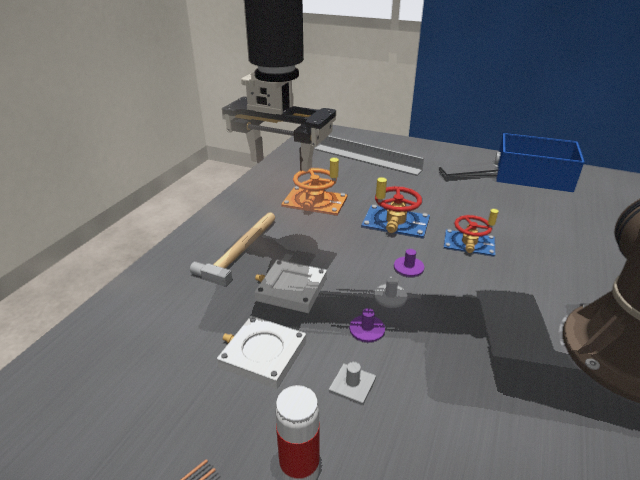

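The scene view shows the round blank at about (320,210), the round nest at (398,288), and the large blue valve at (203,195) with its yellow handle at (208,190). In the side view they are at (390,293), (263,347) and (397,210). I'll cast rays for rough positions.

```bash
cat > h.py <<'E'
import numpy as np, cv2
from station import status, optics, arm
def rays(f,px):
    px=np.asarray(px,float).reshape(-1,1,2); k=np.array([f["k1"],0,0,0,0])
    u=cv2.undistortPoints(px,f["mtx"],k)[:,0]
    T=f["cam_to_world"]; d=np.c_[u,np.ones(len(u))]@T[:3,:3].T
    return T[:3,3],d
def plane(f,px,z):
    o,d=rays(f,px); return o+d*((z-o[2])/d[:,2])[:,None]
def tri(f1,p1,f2,p2):
    o1,d1=rays(f1,p1);o2,d2=rays(f2,p2);d1=d1[0];d2=d2[0]
    s=np.linalg.lstsq(np.c_[d1,-d2],o2-o1,rcond=None)[0]
    a=o1+s[0]*d1;b=o2+s[1]*d2; return (a+b)/2,np.linalg.norm(a-b)
def proj(f,P):
    T=np.linalg.inv(f["cam_to_world"]);P=np.asarray(P,float).reshape(-1,3)@T[:3,:3].T+T[:3,3]
    return cv2.projectPoints(P,np.zeros(3),np.zeros(3),f["mtx"],np.array([f["k1"],0,0,0,0]))[0][:,0]
def comps(m,mn=30):
    n,l,s,c=cv2.connectedComponentsWithStats(m.astype(np.uint8));return [(s[i].tolist(),np.round(c[i],1).tolist(),l==i) for i in range(1,n) if s[i,4]>=mn]
def hsv(f): return cv2.cvtColor(f["color"],cv2.COLOR_RGB2HSV)
E
python3 - <<'E'
from h import *
np.set_printoptions(precision=4,suppress=True)
F={n:optics.grab_frame(n) for n in("scene","side")}
for n,f in F.items():
    h=hsv(f).astype(int);H,S,V=h[...,0],h[...,1],h[...,2]
    for nm,m in(("red",((H<5)|(H>175))&(S>180)&(V>90)),("yel",(H>=24)&(H<33)&(S>180)&(V>90))):
        for s,c,_ in comps(m): print(n,nm,s,c)
a,b=F["scene"],F["side"]
print("blank",plane(a,[[320,211]],.008),plane(b,[[390,295]],.008))
print("nest",plane(a,[[398,288]],.022),plane(b,[[263,347]],.022))
print("handle",tri(a,[[208,185]],b,[[381,180]]))
print("wheel",plane(a,[[203,190]],.07),plane(b,[[398,200]],.07))
for n,(x,y,w,hh) in{"scene":(150,100,320,240),"side":(220,130,320,240)}.items():
    cv2.imwrite(f"pics/{n}_c.png",cv2.resize(F[n]["color"][y:y+hh,x:x+w,::-1],(800,600),interpolation=cv2.INTER_CUBIC))
E
```

```text
scene red [612, 20, 17, 17, 233] [620.3, 28.1]
scene red [559, 31, 57, 37, 154] [579.4, 55.6]
scene red [225, 138, 5, 14, 45] [226.9, 144.9]
scene red [179, 171, 47, 36, 572] [200.6, 187.5]
scene red [472, 233, 30, 29, 432] [484.9, 249.8]
scene yel [202, 183, 10, 9, 63] [206.5, 186.6]
scene yel [151, 224, 10, 8, 67] [155.2, 227.5]
scene yel [128, 241, 49, 41, 251] [151.7, 264.1]
scene yel [132, 249, 27, 18, 141] [149.7, 258.3]
scene yel [178, 251, 13, 20, 112] [182.8, 259.6]
scene yel [139, 284, 26, 8, 130] [152.1, 287.7]
scene yel [126, 286, 49, 23, 305] [149.5, 299.6]
side red [280, 438, 31, 40, 526] [297.6, 459.1]
blank [[0.4317 0.0309 0.008 ]] [[0.4299 0.0319 0.008 ]]
nest [[0.5908 0.2621 0.022 ]] [[0.5844 0.2606 0.022 ]]
handle (array([ 0.5295, -0.2039,  0.1275]), np.float64(0.0019793534775858))
wheel [[ 0.5048 -0.2372  0.07  ]] [[ 0.4925 -0.2302  0.07  ]]
```

View pics/side_c.png

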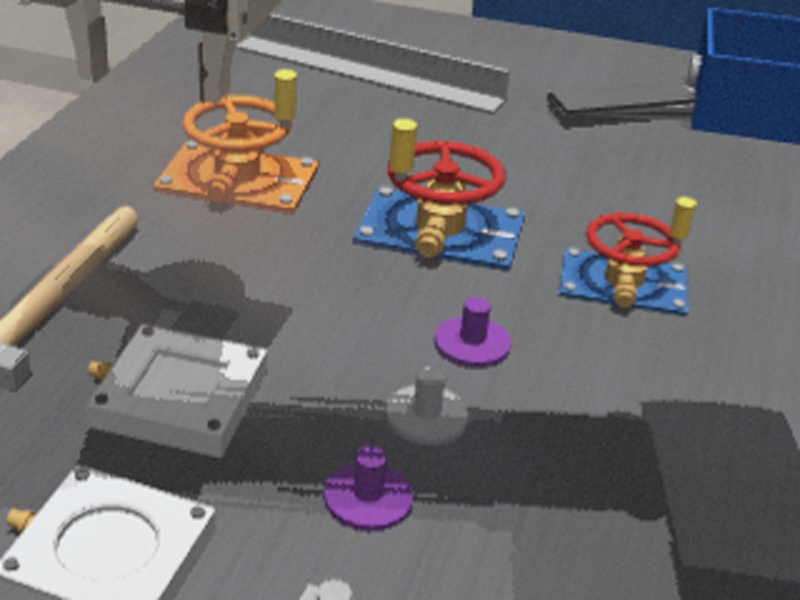

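Side crop: the large blue valve's hub is near crop (447,165), its yellow handle is on the far-left side, and the white stripe is at about (497,233). The grey round blank stands between two purple look-alikes. Next I'll move above the round blank and look with the wrist camera.

```bash
python3 -m jog '[[1,[-10,60,0],0],[1,[-20,120,0],0],[1,[-30,180,0],0],[1,[-31,240,0],0],[1,[-31,240,0],0],[1,[-31,240,0],0]]' 30; python3 - <<'E'
from h import *
np.set_printoptions(precision=4,suppress=True)
f=optics.grab_frame("wrist");cv2.imwrite("pics/w1.png",f["color"][:,:,::-1])
print(f["cam_to_world"],f["mtx"][0],f["k1"],proj(f,[[.431,.031,.008],[.431,.031,.044]]))
for n in("scene","side"):
    g=optics.grab_frame(n);cv2.imwrite(f"pics/{n}1.png",g["color"][:,:,::-1])
E
```

```text
t: 0.95
eef_pos: [0.4353, 0.0312, 0.2413]
ee_rot: [-3.14, 0.001, -1.57]
force: [-0.3, 0.2, 0.1]
width: 0.0874
gripper_force: 0.0
[[-1.     -0.0001  0.0015  0.437 ]
 [ 0.0003  0.9677  0.2519 -0.036 ]
 [-0.0015  0.2519 -0.9677  0.386 ]
 [ 0.      0.      0.      1.    ]] [360.7201   0.     317.1554] -0.011502137294441439 [[323.314  210.5829]
 [323.8769 217.1139]]
```

View pics/w1.png

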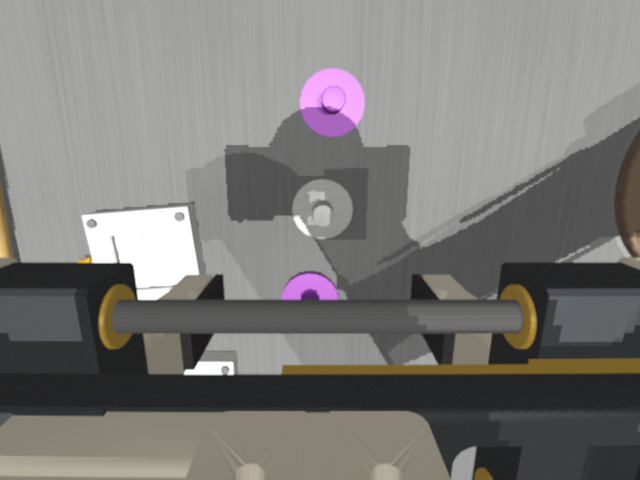

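Wrist view: the grey disc is centred near (322,209), which agrees with the rough estimate to within 2 mm. Next I'll refine the disc, nest and valve with contours, and view scene1 as a crop.

```bash
python3 - <<'E'
from h import *
np.set_printoptions(precision=4,suppress=True)
f=optics.grab_frame("wrist")
g=cv2.cvtColor(f["color"],cv2.COLOR_RGB2GRAY)[160:260,260:385]
c=cv2.HoughCircles(cv2.resize(g,None,fx=4,fy=4,interpolation=cv2.INTER_CUBIC),cv2.HOUGH_GRADIENT,1,100,param1=80,param2=15,minRadius=105,maxRadius=135)
for u,v,r in c[0][:3]:
    p=[(u+.5)/4-.5+260,(v+.5)/4-.5+160];print("disc",p,r/4,plane(f,[p],.008))
a=optics.grab_frame("scene");b=optics.grab_frame("side")
# nest: threshold white block top, find hole contour
for n,F,(x,y,w,h) in(("scene",a,(360,255,75,70)),("side",b,(210,310,105,75))):
    G=cv2.resize(cv2.cvtColor(F["color"],cv2.COLOR_RGB2GRAY)[y:y+h,x:x+w],None,fx=8,fy=8,interpolation=cv2.INTER_CUBIC)
    cv2.imwrite(f"pics/nest_{n}.png",G)
    h_=hsv(F)
cv2.imwrite("pics/n.png",np.hstack([cv2.resize(cv2.imread("pics/nest_scene.png"),(400,373)),cv2.resize(cv2.imread("pics/nest_side.png"),(400,373))]))
s=a["color"][120:260,120:290,::-1];t=b["color"][160:260,340:460,::-1]
cv2.imwrite("pics/v.png",np.vstack([cv2.imread("pics/n.png")[:, :][:300],np.hstack([cv2.resize(s,(400,300),interpolation=2),cv2.resize(t,(400,300),interpolation=2)])]))
E
```

```text
disc [np.float32(322.25), np.float32(209.25)] 29.9 [[0.4321 0.029  0.008 ]]
```

View pics/v.png

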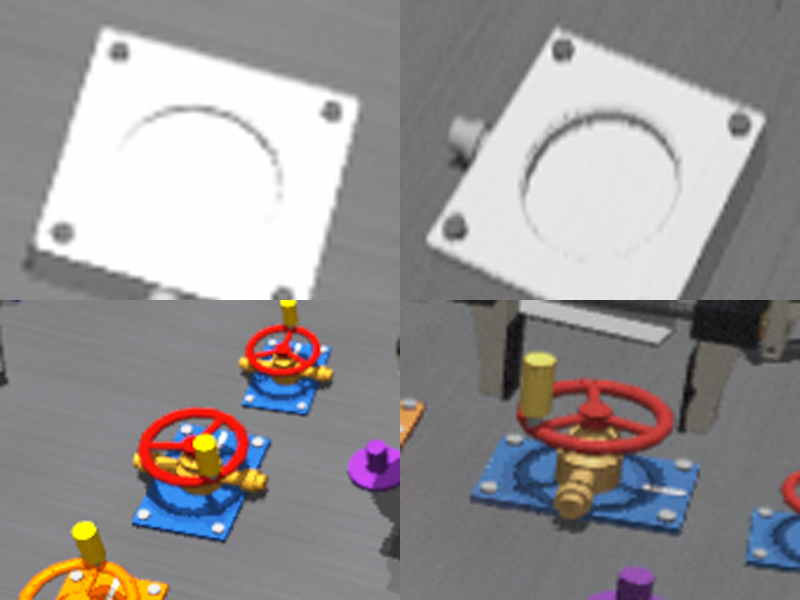

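```bash
python3 -m jog '[[1,[1,3,50],0],[1,[1,3,100],0],[1,[1,3,150],0],[1,[1,3,185],0],[1,[1,3,205],0],[1,[1,3,213],0],[1,[1,3,213],0],[1,[1,3,213],0],[-1,[1,3,213],0],[-1,[1,3,213],0],[-1,[1,3,213],0],[-1,[1,3,213],0],[-1,[1,3,213],0],[-1,[1,3,213],0]]' 40
```

```text
t: 3.0
eef_pos: [0.4319, 0.03, 0.0275]
ee_rot: [3.141, -0.0, -1.571]
force: [0.5, -0.7, -0.1]
width: 0.0331
gripper_force: 0.0
```

```bash
python3 -m jog '[[-1,[0,0,0],0],[-1,[0,0,0],0],[-1,[0,0,0],0],[-1,[0,0,-20],0],[-1,[0,0,-70],0],[-1,[0,0,-120],0],[-1,[0,0,-170],0],[-1,[0,0,-220],0],[-1,[-50,-26,-225],0],[-1,[-100,-52,-225],0],[-1,[-150,-78,-225],0],[-1,[-200,-104,-225],0],[-1,[-250,-130,-225],0],[-1,[-300,-155,-225],0],[-1,[-300,-155,-225],0],[-1,[-300,-155,-225],0],[-1,[-300,-155,-225],0]]'; python3 - <<'E'
from h import *
f=optics.grab_frame("wrist");cv2.imwrite("pics/w2.png",f["color"][:,:,::-1])
print(proj(f,[[.587,.261,.022]]),f["cam_to_world"].round(3))
E
```

```text
t: 5.12
eef_pos: [0.5866, 0.3291, 0.2526]
ee_rot: [3.141, -0.0, -1.571]
force: [-0.9, 0.3, -2.9]
width: 0.0212
gripper_force: 40.0
[[318.36083998 144.76026479]] [[-1.     0.002 -0.     0.588]
 [ 0.002  0.968  0.251  0.262]
 [ 0.001  0.251 -0.968  0.397]
 [ 0.     0.     0.     1.   ]]
```

View pics/w2.png

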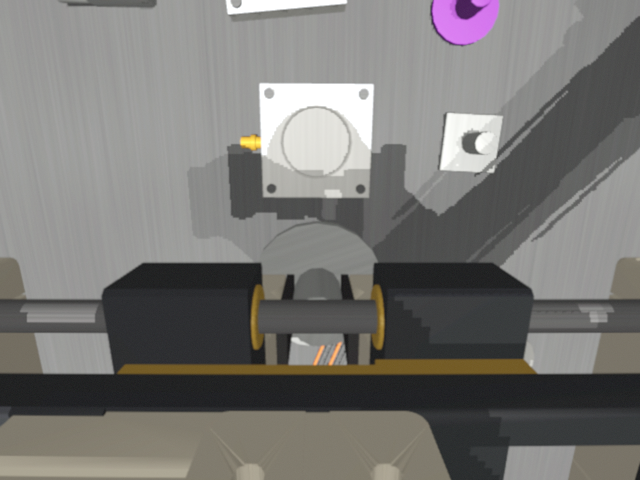

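The blank is held, with its width at 21 mm. The recess mouth is at about (316,142) and the held disc's front edge tops out near (319,222). I'll fit both.

```bash
python3 - <<'E'
from h import *
from scipy.optimize import least_squares
np.set_printoptions(precision=4,suppress=True)
f=optics.grab_frame("wrist");g=cv2.cvtColor(f["color"],cv2.COLOR_RGB2GRAY)
c=cv2.HoughCircles(cv2.resize(g[95:190,268:368],None,fx=4,fy=4,interpolation=2),cv2.HOUGH_GRADIENT,1,100,param1=60,param2=15,minRadius=120,maxRadius=155)
for u,v,r in c[0][:2]:
    p=[(u+.5)/4-.5+268,(v+.5)/4-.5+95];print("recess",p,r/4,plane(f,[p],.022), "r mm",r/4/360.7*.375)
hs=hsv(f).astype(int)
# block centre from outline: bright, low saturation
m=cv2.morphologyEx(((g>150)&(hs[...,1]<25)).astype(np.uint8),cv2.MORPH_CLOSE,np.ones((3,3)))
# corners of the block in view
P=plane(f,[[260.5,84.5],[373,84.5],[372.5,196.5],[263,197]],.022);print("corners",P,"mean",P.mean(0),np.linalg.norm(P-np.roll(P,1,0),axis=1))
# disc arc: vertical gradient between rows 215 and 262
S=cv2.GaussianBlur(g,(3,3),0).astype(int);pts=[]
for u in range(285,355,5):
    col=S[212:250,u];d=np.abs(np.diff(col));k=d.argmax();pts.append([u,212+k+.5,d[k]])
pts=np.array(pts);print(pts.tolist())
z=status.get_state()["eef_pos"][2]-.0275+.004
Q=plane(f,pts[:,:2],z)[:,:2]
r=least_squares(lambda c:np.hypot(*(Q-c).T)-.032,[.587,.329],loss="soft_l1",f_scale=.001);print("disc",r.x,r.fun.round(4),status.get_state()["eef_pos"])
E
```

```text
recess [np.float32(317.5), np.float32(141.5)] 34.375 [[0.5881 0.2579 0.022 ]] r mm 0.0357378
corners [[0.6433 0.2043 0.022 ]
 [0.5341 0.2045 0.022 ]
 [0.5307 0.3135 0.022 ]
 [0.6451 0.3138 0.022 ]] mean [0.5883 0.259  0.022 ] [0.1096 0.1092 0.1091 0.1144]
[[285.0, 219.5, 22.0], [290.0, 219.5, 22.0], [295.0, 219.5, 21.0], [300.0, 219.5, 21.0], [305.0, 215.5, 18.0], [310.0, 217.5, 21.0], [315.0, 217.5, 20.0], [320.0, 223.5, 14.0], [325.0, 223.5, 13.0], [330.0, 224.5, 14.0], [335.0, 225.5, 15.0], [340.0, 226.5, 14.0], [345.0, 229.5, 16.0], [350.0, 231.5, 16.0]]
disc [0.5941 0.3272] [ 0.0007  0.0001 -0.0003 -0.0006  0.0012  0.0003  0.0005 -0.0019 -0.0012
 -0.0009 -0.0004  0.0003  0.0004  0.0011] [0.5868 0.3291 0.2532]
```

```bash
python3 -m jog '[[-1,[40,-1,0],0],[-1,[70,-1,0],0],[-1,[70,-1,50],0],[-1,[70,-1,100],0],[-1,[70,-1,150],0],[-1,[70,-1,180],0],[-1,[70,-1,192],0],[-1,[70,-1,198],0],[-1,[70,-1,200],0],[-1,[70,-1,202],0],[-1,[70,-1,204],0],[-1,[70,-1,204],0]]'; python3 - <<'E'
from h import *
for n in("scene","side"):
    f=optics.grab_frame(n);cv2.imwrite(f"pics/p_{n}.png",f["color"][:,:,::-1])
x=cv2.imread("pics/p_side.png")[290:400,200:347];y=cv2.imread("pics/p_scene.png")[230:340,325:472]
cv2.imwrite("pics/p.png",np.hstack([cv2.resize(x,(400,300),interpolation=2),cv2.resize(y,(400,300),interpolation=2)]))
E
```

```text
t: 6.72
eef_pos: [0.588, 0.26, 0.0488]
ee_rot: [-3.141, 0.0, -1.571]
force: [-0.5, -0.3, -2.5]
width: 0.0211
gripper_force: 40.0
```

View pics/p.png

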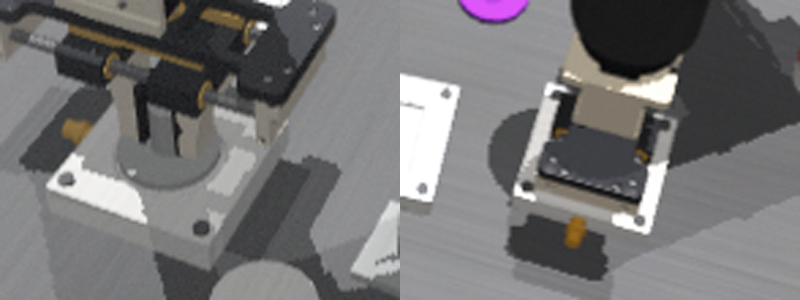

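The disc sits over the recess and looks centred, with no contact force. I'll lower it in.

```bash
python3 -m jog '[[-1,[0,0,2],0],[-1,[0,0,4],0],[-1,[0,0,5],0],[-1,[0,0,6],0],[-1,[0,0,7],0],[-1,[0,0,7],0]]'
```

```text
t: 7.58
eef_pos: [0.588, 0.26, 0.0416]
ee_rot: [-3.142, -0.0, -1.571]
force: [-0.2, 0.3, -2.7]
width: 0.021
gripper_force: 40.0
```

```bash
python3 -m jog '[[0,[0,0,0],0],[0.3,[0,0,0],0],[0.3,[0,0,0],0],[0.3,[0,0,0],0],[0.3,[0,0,-20],0],[0.3,[0,0,-70],0],[0.3,[0,0,-130],0],[0.3,[0,0,-190],0],[0.3,[0,0,-220],0],[0.3,[60,10,-220],0],[0.3,[60,10,-220],0],[0.3,[-70,0,-220],0],[0.3,[-70,0,-220],0],[0.3,[-70,0,-220],0],[0.3,[-70,0,-220],0]]'; python3 - <<'E'
from h import *
f=optics.grab_frame("wrist");cv2.imwrite("pics/w3.png",f["color"][:,:,::-1])
g=optics.grab_frame("side");h=optics.grab_frame("scene")
cv2.imwrite("pics/w3s.png",np.hstack([cv2.resize(f["color"][60:240,220:420,::-1],(400,360),interpolation=2),cv2.resize(g["color"][290:398,200:320,::-1],(400,360),interpolation=2)]))
E
```

```text
t: 9.45
eef_pos: [0.5877, 0.3306, 0.2608]
ee_rot: [3.141, -0.001, -1.57]
force: [-0.7, -0.5, 0.1]
width: 0.0571
gripper_force: 0.0
```

View pics/w3s.png

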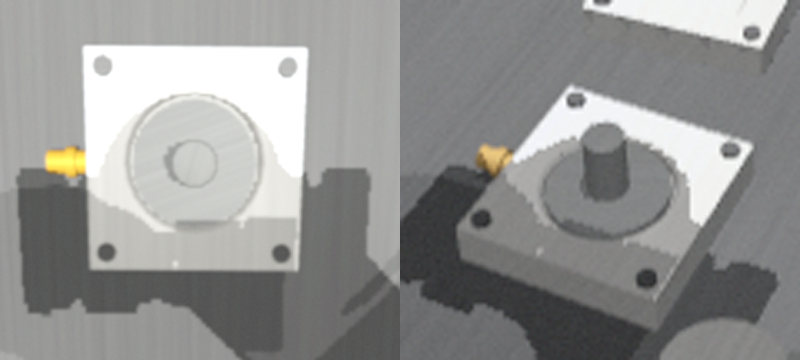

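The blank is seated flush in the round nest and released. Next is the valve.

```bash
python3 -m jog '[[0.3,[55,10,0],0],[0.3,[110,20,0],0],[0.3,[165,30,0],0],[0.3,[220,40,0],0],[0.3,[275,50,0],0],[0.3,[330,60,0],0],[0.3,[385,70,0],0],[0.3,[440,80,0],0],[0.3,[490,88,0],0],[0.3,[490,88,0],0],[0.3,[490,88,0],0],[0.3,[490,88,0],0]]'; python3 - <<'E'
from h import *
np.set_printoptions(precision=4,suppress=True)
f=optics.grab_frame("wrist");print(f["cam_to_world"])
h=hsv(f).astype(int);H,S,V=h[...,0],h[...,1],h[...,2]
for nm,m in(("red",((H<6)|(H>174))&(S>120)&(V>70)),("yel",(H>=24)&(H<34)&(S>150)&(V>70)),("blue",(H>95)&(H<120)&(S>120)&(V>60))):
    for s,c,_ in comps(m,60): print(nm,s,c)
cv2.imwrite("pics/w4.png",f["color"][:,:,::-1])
E
```

```text
t: 11.1
eef_pos: [0.5, -0.1595, 0.2618]
ee_rot: [-3.141, 0.0, -1.57]
force: [-0.3, -0.1, 0.7]
width: 0.0574
gripper_force: 0.0
[[-1.      0.0003  0.0003  0.5018]
 [ 0.0004  0.9679  0.2513 -0.2266]
 [-0.0002  0.2513 -0.9679  0.4066]
 [ 0.      0.      0.      1.    ]]
red [260, 59, 122, 128, 4699] [322.8, 122.5]
red [466, 106, 83, 87, 2425] [508.4, 148.6]
yel [10, 45, 119, 123, 1705] [62.3, 106.2]
yel [132, 56, 55, 105, 2070] [163.8, 111.4]
yel [33, 63, 97, 58, 2218] [87.7, 96.4]
yel [49, 69, 15, 10, 77] [55.8, 72.2]
yel [123, 73, 22, 27, 231] [134.6, 88.6]
yel [314, 77, 10, 25, 102] [320.0, 89.4]
yel [32, 86, 27, 64, 760] [45.7, 115.3]
yel [128, 110, 21, 40, 383] [139.5, 127.6]
yel [86, 113, 16, 15, 109] [94.6, 120.6]
yel [57, 122, 12, 36, 165] [62.3, 139.2]
yel [75, 127, 17, 17, 87] [83.6, 135.6]
yel [100, 137, 9, 14, 89] [104.4, 143.0]
yel [546, 136, 41, 19, 644] [566.7, 145.2]
yel [480, 142, 5, 20, 71] [482.0, 150.9]
yel [264, 156, 30, 29, 677] [278.1, 169.9]
yel [104, 167, 14, 16, 144] [111.1, 174.2]
blue [362, 72, 31, 101, 1044] [382.5, 125.7]
blue [327, 77, 41, 52, 1243] [346.4, 101.2]
blue [273, 80, 36, 75, 1519] [289.0, 116.4]
blue [245, 83, 27, 99, 1007] [256.2, 127.2]
blue [433, 115, 49, 75, 2207] [452.5, 151.5]
blue [500, 117, 39, 26, 737] [518.3, 129.2]
blue [332, 138, 33, 33, 666] [345.7, 152.7]
blue [295, 150, 20, 23, 298] [306.2, 161.8]
blue [499, 151, 39, 32, 701] [518.1, 166.5]
```

View pics/w4.png

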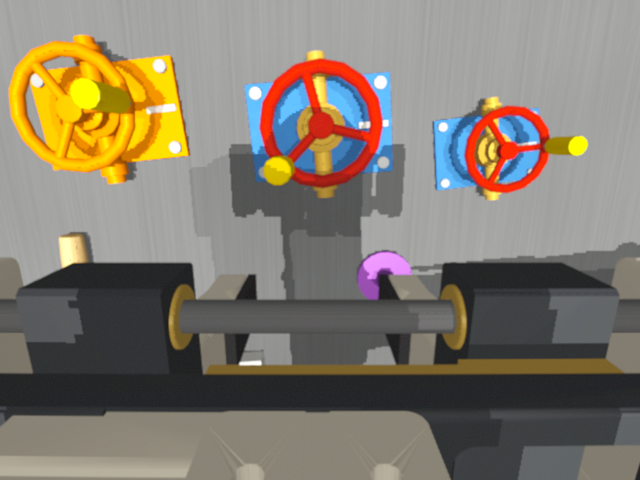

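The wrist view shows the large red wheel's rim spanning x 260–382 and y 59–187, with its hub at (320,125). The yellow handle's top is at (278,171) and the white stripe runs (358–388, 125), towards the robot. Now to compute the stem, the stripe bearing and the handle.

```bash
python3 - <<'E'
from h import *
np.set_printoptions(precision=4,suppress=True)
f=optics.grab_frame("wrist")
h=hsv(f).astype(int);H,S,V=h[...,0],h[...,1],h[...,2]
m=((H<6)|(H>174))&(S>120)&(V>70); m[:,:250]=0;m[:,400:]=0
c=max(cv2.findContours(m.astype(np.uint8),cv2.RETR_EXTERNAL,cv2.CHAIN_APPROX_NONE)[0],key=cv2.contourArea)[:,0]
P=plane(f,c,.066)[:,:2]
from scipy.optimize import least_squares
r=least_squares(lambda p:np.hypot(*(P-p[:2]).T)-p[2],[.5,-.23,.056],loss="soft_l1",f_scale=.001).x;print("rim",r)
print("hub",plane(f,[[320,125]],.074))
y=(H>=22)&(H<36)&(S>150)&(V>70);y[:150]=0;y[:,:255]=0;y[:,300:]=0
c=max(cv2.findContours(y.astype(np.uint8),cv2.RETR_EXTERNAL,cv2.CHAIN_APPROX_NONE)[0],key=cv2.contourArea)
b=cv2.minEnclosingCircle(c);print("yel",b,cv2.boundingRect(c))
ht=plane(f,[[278,171]],.127)[0];print("handle",ht,(ht[:2]-r[:2])*1e3,np.hypot(*(ht[:2]-r[:2])))
w=(S<60)&(V>190);w[:110]=0;w[140:]=0;w[:,:355]=0;w[:,395:]=0
for s,cc,mm in comps(w,8): 
    v,u=np.nonzero(mm);W=plane(f,np.c_[u,v],.008)[:,:2];print("stripe",s,W.mean(0),cv2.fitLine(W.astype(np.float32),2,0,.01,.01).ravel())
C=plane(f,[[245,86],[389,72],[393,169]],.008);print(C,np.degrees(np.arctan2(*(C[1]-C[0])[1::-1])),np.linalg.norm(np.diff(C,axis=0),axis=1))
st=W.mean(0)-r[:2];print("bearing stripe",np.degrees(np.arctan2(st[1],st[0])),"handle",np.degrees(np.arctan2(*(ht[:2]-r[:2])[::-1])))
E
```

```text
rim [ 0.4951 -0.2487  0.0494]
hub [[ 0.4995 -0.244   0.074 ]]
yel ((278.8721008300781, 170.12791442871094), 15.440464973449707) (264, 156, 30, 29)
handle [ 0.5319 -0.2077  0.127 ] [36.7613 41.039 ] 0.055096196054918604
stripe [359, 121, 11, 7, 69] [ 0.4524 -0.2482] [ 0.9989  0.0474  0.4524 -0.2482]
stripe [383, 120, 6, 7, 39] [ 0.4301 -0.2497] [ 0.0433 -0.9991  0.4301 -0.2497]
[[ 0.5763 -0.2861  0.008 ]
 [ 0.4286 -0.2994  0.008 ]
 [ 0.4195 -0.2019  0.008 ]] -174.82828312607853 [0.1483 0.098 ]
bearing stripe -179.11139419577697 handle 48.14710600876458
```

```bash
python3 -m jog '[[0.3,[48,-32,0],0],[0.3,[48,-32,0],0],[0.3,[48,-32,50],0],[0.3,[48,-32,100],0],[0.3,[48,-32,140],0],[0.3,[48,-32,157],0],[0.3,[48,-32,157],0],[0.3,[48,-32,157],0],[-1,[48,-32,157],0],[-1,[48,-32,157],0],[-1,[48,-32,157],0],[-1,[48,-32,157],0],[-1,[48,-32,157],0],[-1,[48,-32,157],0],[-1,[48,-32,157],0]]' 30; python3 - <<'E'
import numpy as np
# clockwise arc from 48 deg, shifts in tool axes (tool x=-Y, tool y=-X), mm
a0=np.radians(47.8)
for d in range(15,226,15):
    a=a0-np.radians(d);dx=50*(np.cos(a)-np.cos(a0));dy=50*(np.sin(a)-np.sin(a0));print(d,f"[{-dy:.1f},{-dx:.1f},0]")
E
```

```text
t: 13.08
eef_pos: [0.5316, -0.2081, 0.1046]
ee_rot: [3.141, -0.0, -1.571]
force: [-2.3, -0.4, 4.0]
width: 0.0213
gripper_force: 30.0
15 [10.0,-8.4,0]
30 [21.8,-14.0,0]
45 [34.6,-16.4,0]
60 [47.6,-15.3,0]
75 [59.9,-10.9,0]
90 [70.6,-3.5,0]
105 [79.1,6.5,0]
120 [84.6,18.3,0]
135 [87.0,31.1,0]
150 [85.9,44.2,0]
165 [81.5,56.4,0]
180 [74.1,67.2,0]
195 [64.1,75.6,0]
210 [52.3,81.2,0]
225 [39.5,83.5,0]
```

```bash
python3 -m jog '[[-1,[10,-8.4,0],0],[-1,[21.8,-14,0],0],[-1,[34.6,-16.4,0],0],[-1,[47.6,-15.3,0],0],[-1,[59.9,-10.9,0],0],[-1,[70.6,-3.5,0],0],[-1,[70.6,-3.5,0],0]]'
```

```text
t: 13.95
eef_pos: [0.5335, -0.2786, 0.1046]
ee_rot: [3.139, 0.001, -1.572]
force: [-7.3, 4.1, 8.7]
width: 0.0213
gripper_force: 30.0
```

```bash
python3 -m jog '[[-1,[8.5,11,0],0],[-1,[14,22.8,0],0],[-1,[16.2,35.6,0],0],[-1,[15,48.7,0],0],[-1,[10.9,60.5,0],0],[-1,[3.5,71,0],0],[-1,[-2,76,0],0],[-1,[-2,76,0],0]]'
```

```text
t: 14.95
eef_pos: [0.4583, -0.2759, 0.1046]
ee_rot: [3.14, 0.001, -1.571]
force: [-2.3, 1.9, 4.8]
width: 0.0213
gripper_force: 30.0
```

```bash
python3 -m jog '[[-1,[-6.6,4.5,0],0],[-1,[-14.5,8.2,0],0],[-1,[-19.5,9.7,0],0],[-1,[-22.9,10.4,0],0],[-1,[-22.9,10.4,0],0]]'
```

```text
t: 15.58
eef_pos: [0.4479, -0.2536, 0.1046]
ee_rot: [3.139, 0.0, -1.571]
force: [-4.8, -0.5, 7.7]
width: 0.0216
gripper_force: 30.0
```

```bash
python3 -m jog '[[-1,[-1.5,0.3,0],0],[-1,[-3,0.5,0],0],[-1,[-3,0.5,0],0]]'; python3 -m jog '[[-1,[-1,0,0],0],[-1,[-2,0,0],0],[-1,[-2,0,0],0]]'; python3 -m jog '[[-1,[-1,0,0],0],[-1,[-2,0,0],0],[-1,[-2,0,0],0]]'
```

```text
t: 15.95
eef_pos: [0.4475, -0.2509, 0.1046]
ee_rot: [3.139, -0.0, -1.571]
force: [-4.4, -2.0, 6.8]
width: 0.0215
gripper_force: 30.0
t: 16.32
eef_pos: [0.4473, -0.2489, 0.1046]
ee_rot: [3.139, -0.0, -1.571]
force: [-5.1, -2.6, 6.3]
width: 0.0213
gripper_force: 30.0
t: 16.7
eef_pos: [0.4472, -0.2481, 0.1046]
ee_rot: [3.139, -0.002, -1.571]
force: [-5.1, -11.7, 4.4]
width: 0.0214
gripper_force: 30.0
```

```bash
python3 -m jog '[[-1,[-1,0,0],0],[-1,[-2,0,0],0],[-1,[-2,0,0],0]]'; python3 -m jog '[[-1,[1,0,0],0],[-1,[2.5,0,0],0],[-1,[2.5,0,0],0]]'; python3 - <<'E'
from h import *
f=optics.grab_frame("wrist");cv2.imwrite("pics/stop.png",f["color"][:,:,::-1])
a0=np.radians(184.5)
for d in range(18,361,18):
    a=a0+np.radians(d);print(f"[-1,[{-50*(np.sin(a)-np.sin(a0)):.1f},{-50*(np.cos(a)-np.cos(a0)):.1f},0],0]",end=",")
E
```

```text
t: 17.08
eef_pos: [0.4473, -0.2478, 0.1047]
ee_rot: [3.139, -0.004, -1.57]
force: [-4.6, -24.6, 0.1]
width: 0.0217
gripper_force: 30.0
t: 17.45
eef_pos: [0.4472, -0.2481, 0.1046]
ee_rot: [3.139, -0.001, -1.571]
force: [-5.7, -8.1, 5.5]
width: 0.0218
gripper_force: 30.0
[-1,[15.2,-3.7,0],0],[-1,[28.5,-11.8,0],0],[-1,[38.7,-23.7,0],0],[-1,[44.7,-38.2,0],0],[-1,[45.9,-53.8,0],0],[-1,[42.3,-69.0,0],0],[-1,[34.1,-82.3,0],0],[-1,[22.2,-92.5,0],0],[-1,[7.7,-98.5,0],0],[-1,[-7.8,-99.7,0],0],[-1,[-23.1,-96.0,0],0],[-1,[-36.4,-87.9,0],0],[-1,[-46.6,-76.0,0],0],[-1,[-52.5,-61.5,0],0],[-1,[-53.8,-45.9,0],0],[-1,[-50.1,-30.7,0],0],[-1,[-41.9,-17.4,0],0],[-1,[-30.0,-7.2,0],0],[-1,[-15.6,-1.2,0],0],[-1,[0.0,-0.0,0],0],
```

Contact with the closed stop is clear: the y force rose to −24.6 N without motion, at a bearing of about 184.5°, and vision gave 185°. Now the first anticlockwise turn.

```bash
python3 -m jog '[[-1,[15.2,-3.7,0],0],[-1,[28.5,-11.8,0],0],[-1,[38.7,-23.7,0],0],[-1,[44.7,-38.2,0],0],[-1,[45.9,-53.8,0],0],[-1,[42.3,-69.0,0],0],[-1,[34.1,-82.3,0],0],[-1,[22.2,-92.5,0],0],[-1,[7.7,-98.5,0],0],[-1,[-7.8,-99.7,0],0]]';python3 -m jog '[[-1,[-15.3,3.7,0],0],[-1,[-28.6,11.8,0],0],[-1,[-38.8,23.7,0],0],[-1,[-44.7,38.2,0],0],[-1,[-46,53.8,0],0],[-1,[-42.3,69,0],0],[-1,[-34.1,82.3,0],0],[-1,[-22.2,92.5,0],0],[-1,[-7.8,98.5,0],0],[-1,[7.8,99.7,0],0],[-1,[7.8,99.7,0],0]]'
```

```text
t: 18.75
eef_pos: [0.5469, -0.2394, 0.1045]
ee_rot: [3.138, -0.0, -1.571]
force: [-10.5, -5.6, 9.3]
width: 0.0215
gripper_force: 30.0
t: 20.12
eef_pos: [0.4472, -0.2485, 0.1046]
ee_rot: [3.139, -0.0, -1.572]
force: [-3.0, -2.8, 4.9]
width: 0.0215
gripper_force: 30.0
```

```bash
python3 -m jog '[[-1,[15.2,-3.7,0],0],[-1,[28.5,-11.8,0],0],[-1,[38.7,-23.7,0],0],[-1,[44.7,-38.2,0],0],[-1,[45.9,-53.8,0],0],[-1,[42.3,-69.0,0],0],[-1,[34.1,-82.3,0],0],[-1,[22.2,-92.5,0],0],[-1,[7.7,-98.5,0],0],[-1,[-7.8,-99.7,0],0]]';python3 -m jog '[[-1,[-15.3,3.7,0],0],[-1,[-28.6,11.8,0],0],[-1,[-38.8,23.7,0],0],[-1,[-44.7,38.2,0],0],[-1,[-46,53.8,0],0],[-1,[-42.3,69,0],0],[-1,[-34.1,82.3,0],0],[-1,[-22.2,92.5,0],0],[-1,[-7.8,98.5,0],0],[-1,[7.8,99.7,0],0],[-1,[7.8,99.7,0],0],[-1,[7.8,99.7,0],0]]'; python3 - <<'E'
from h import *
out=[]
f=optics.grab_frame("wrist")["color"];a=cv2.imread("pics/stop.png");b=f[:,:,::-1]
g=optics.grab_frame("scene")["color"][:,:,::-1]
cv2.imwrite("pics/fin.png",np.vstack([np.hstack([cv2.resize(a,(400,300)),cv2.resize(b,(400,300))]),np.hstack([cv2.resize(g,(400,300),interpolation=cv2.INTER_AREA),cv2.resize(g[200:350,300:500],(400,300))])]))
print(status.get_state()["eef_pos"])
E
```

```text
t: 21.38
eef_pos: [0.547, -0.2402, 0.1045]
ee_rot: [3.138, -0.001, -1.571]
force: [-8.1, -4.4, 8.8]
width: 0.0217
gripper_force: 30.0
t: 22.88
eef_pos: [0.4472, -0.2485, 0.1046]
ee_rot: [3.139, -0.001, -1.572]
force: [-3.5, -3.3, 6.7]
width: 0.0215
gripper_force: 30.0
[ 0.44717251 -0.24841552  0.10459307]
```

View pics/fin.png

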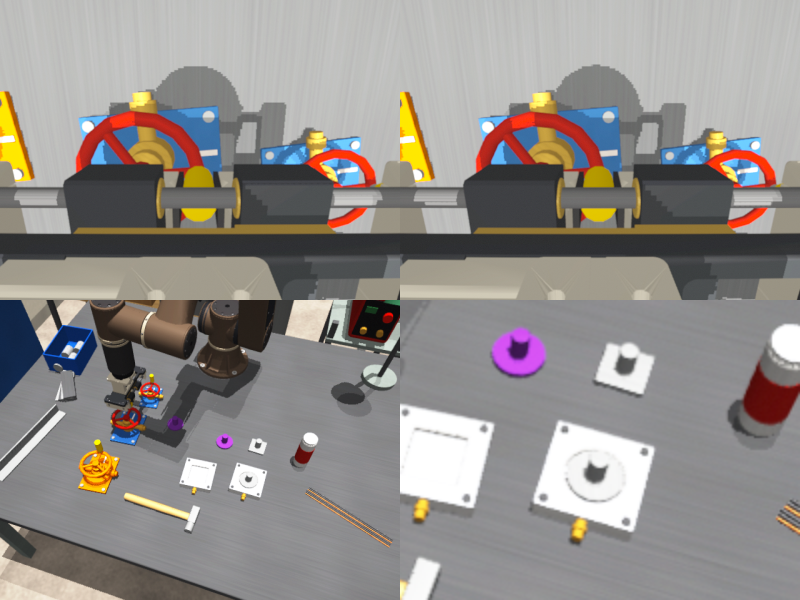

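The wrist view now matches the one taken at the stop, spokes and handle in the same place, two turns on. The blank is in its nest and the bystanders haven't moved, so I'm handing in.

```bash
python3 -c "from station import order; print(order.job_done())"
```

```text
the job is handed in; nothing more can be done
None
```

The round blank lies flush and released in the round nest, the purge-gas valve is two full turns anticlockwise from its closed stop with the yellow handle still gripped, the bystanders look untouched, and the job was handed in at about 23 s.

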